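Press the filter disc home with the star wheel

TASK

Slide the grey filter cup by its handle across the counter into the notch under the small press, until it sits against both jaws. Then turn the press's star wheel, pushing one spoke after another, until the ram has pressed the steel disc fully home in the cup; stop as soon as the wheel goes solid and never force it. Let the wheel do the pressing (do not touch the disc or the ram yourself), leave the cup in the notch with the ram down on the disc, and leave the canister, plate, whisk and brush where they are.

Things in the scene. Friction and masses are not known exactly. Their poses are not given: they have to be found in the camera images.
- press: Small bare-aluminium rack press fixed to the counter. Origin on the counter under the ram; z up; the cup goes in along +x. Head: x -25..55, y -48..98, z 142..198 mm, on a column at x 0..50, y 62..98; black cap over the origin, radius 17, to z 250. Star wheel on the -y side. More than 20 N from the robot anywhere on the press, wheel included, damages it.
- seat (a point): Where the cup's axis must end: origin of the press, same axes. Beyond it two jaws on the counter, 22 mm high, faces at 45 degrees, form a V that opens to -x and fits the cup's round wall; touching both jaws puts the cup's axis on this point. Jaws and the 14 mm base plate lie at x > 5 mm: a cup sliding in from -x meets nothing sooner.
- cup: Loose grey plastic filter cup, 60 mm across, 50 high, wall 4, 0.2-0.35 kg. Origin: centre of underside. Flat handle 16 wide, 14 high, along its -x axis to x -156, centre line 36 mm up; grip it from above at x -125 to -140, clear of the wheel. Starts 100-135 mm short of the seat, handle pointing away from the press, up to 25 mm aside and 0.25 rad askew. Slides with 1-3 N.
- disc: Perforated stainless filter disc, 50 mm across, 4 thick, jammed level in the cup's bore; origin at the centre of its underside, which starts 40 to 46 mm above the cup's underside. It slides down stiffly at about 5 N and stays where left. Home is a rigid ledge hidden beneath it; cups differ: the disc's underside is then 24 to 36 mm above the cup's. The robot must not touch it.
- ram: Ram: steel bar with a round black foot 38 mm across that comes down on the disc; origin at the centre of the foot's underside, 85 mm above the counter at wheel angle 0. It goes down 20 mm per radian of the wheel, so the disc comes home somewhere between 2.25 and 2.85 rad: to be felt. Over 7 N of the ram on the disc means it is home; the wheel's own friction then keeps up to 12 N on when let go. The robot must not touch the ram.
- hub (a point): Centre of the star wheel on its level axle (parallel to the press's y axis), at (30, -85, 170) mm in the press frame; the point turns with the wheel. Hub radius 19; six steel spokes 10 mm thick, 60 degrees apart, in the upright plane y = -85, with 18 mm black balls 81 mm from the axle (overall radius 90).
- wheel (a joint): Wheel angle q, rad; spokes stand at q + k*60 degrees from straight up, leaning to the press's +x. Pushing upper spokes to +x raises q, lowers the ram. Range 0..3.15, starts 0..0.4, stays where left. With a fingertip 45 mm above the axle moved level from 34 degrees before to 36 past upright (further back, balls jam), free turning takes 2-4 N, sliding the disc 4-7 N, and when home it goes solid; 10 N is enough.
- canister: Green plastic flip-top canister, 74 mm across, 102 mm high; origin under its centre. Bystander.
- plate: White porcelain plate, 150 mm across, 18 mm high; origin under its centre. Bystander.
- whisk: Small steel whisk lying down, 197 mm long, 33 mm high; handle towards its own -x. Bystander.
- brush: Blue hard silicone brush lying on its back, 150 mm long, 22 mm high; handle towards its own -x. Bystander.

How it is judged:
By the outcome, as a careful person would: the job done as asked, in the order asked, and still so for the second after the job is handed in, with the robot touching nothing.
It also fails if it takes over 72 s, if anything falls off the work surface, if the arm or the gripper's body presses on something with over 40 N, if the wrist force passes 120 N, or if a joint passes its speed limit or range.

ROBOT

A 7-joint arm with a two-finger parallel gripper is mounted at the origin on the work surface. World frame = base frame: x ahead of the robot, y to its left, z up, the work surface at z = 0. Lengths are in m, angles in degrees, forces in N, time in s.
With the tool pointing down it reaches from about 0.35 to 0.9 m from the base axis. Payload 7.2 kg.
Tool frame: the origin (TCP) lies on the centre line of the jaws, within the pads' length; the fingertips stand 25 mm ahead of it and the grasp point (between the pads) lies 6 mm ahead of it; z points along the fingers, y is the direction in which the jaws open and shut (so a half turn about z gives the same grasp; the last joint's range is limited). The gripper opens to 88 mm and grips with 3 to 60 N. Pads are 20 mm wide; open, the fingers measure 115 mm over their backs; the gripper's body (75 mm by 178 mm) begins 61 mm behind the grasp point.
Start: joints at [-74.439, 23.554, -0.728, 91.456, 0.321, 64.991, -4.71], TCP at [0.208, 0.589, 0.248] pointing down, gripper open.
Joint ranges: [-169.25, 169.25], [-16.82, 113.86], [-84.01, 82.57], [7.8, 145.47], [-59.2, 239.2], [7.22, 106.19], [-163.78, 163.78]. Speed limits (degrees/s): [136.94, 136.94, 172.46, 172.46, 180, 180, 180].

INTERFACE

Orientations are given as a 3x3 rotation matrix whose columns are the frame's x, y, z axes.
In Python, from bench import env, cams gives the robot as it stands. The module is installed in compiled form; this text tells all that it offers.
- The arm moves only by the tool arm_command, never from a script. Its argument "rows" is a list that holds one entry, the list of rows, each a list of 7 numbers: the shift along the world's x, y, z in cm, then the turn, a rotation vector about the world's x, y, z in rad, then the finger opening in cm, from 0 to 8.78. In form: [[[tx, ty, tz, wx, wy, wz, fingers], ...]]. A call has 1 to 20 rows; each row is the pose to reach, as a shift and turn from the pose measured when the call began; what a row does not reach only later rows make up. A row lasts 1/12 s, in which the tool goes at most 41.7 mm and 7.16 degrees, less where a joint would pass 70% of its speed; a pose out of reach is approached as far as the arm can. A call with a gripper value outside its range is refused whole. The fingers move at their own pace and stop on an object; "force" is the grip in N (left out, the last holds). Time passes only in rows, so rows that repeat a pose let the fingers close. It gives the time, the measured TCP pose, the force and the opening at its end, in the units of the state.
- env.sense(): the state, without advancing time (a new reading comes with each control period).
- cams.snapshot(name): name is "scene" or "side" or "wrist"; returns (picture, depth): 400x640x3 uint8, red, green, blue; 400x640 float32, m along the optical axis (not along the pixel's ray), 0 where there is no reading.
- cams.camera_params(name): a dict with "intrinsics" (3x3 intrinsics, pixels), "k1" (the pictures are not rectified: a ray, as slopes to the right and down, at radius r is drawn at 1 + k1 r^2 times it, then the intrinsics apply), "xyz" and "attitude" of the camera in the world. Camera axes: x right, y up, looking along -z (the intrinsics and any distortion apply to the point x, -y, -z); pixel columns grow to the right and rows downward; lengths in m; the calibration is good to about 2 mm. A picture is of the moment at which its call begins: read the wrist's pose just before it. camera_params takes no time and is no camera call; for the wrist camera it gives the pose at the moment of the call.
- env.finish_job(): hands the job in, once; it reports no verdict.
The state is a dict: "time_s": time; "joint_pos": joint angles; "qd": joint speeds; "effort": joint torques, N m; "eef_pos": TCP position; "ee_rot": TCP orientation; "contact_force": force on the tool from outside, world axes, zero at the start; "wrist_torque": the same for the moment, N m; "width": finger opening in m.
Only numpy, scipy, OpenCV 4.12 (cv2) and the standard library are available. Lean on these libraries where they do the work, as an engineer would, in place of code of your own. Each camera call takes 0.05 s, during which the arm holds its last target.

## Working session

There is one attempt and no reset: what is moved stays moved. The work goes in short steps, Python scripts to look and compute and a tool call to move; the robot and the scene stay as the last step left them, time stands still between calls to the robot, and variables do not carry over. Pictures are saved under pics/ and viewed, and the job is handed in when it is done.

Besides the shell and the picture viewer there is one more tool, called after "Emit:" as a command line: name --argument value ..., lists and objects as JSON in quotes. arm_command: Moves the arm, as the interface text tells. Its arguments: {"type":"object","properties":{"rows":{"type":"array"},"force":{"type":"number"}},"required":["rows"]}

```bash
mkdir -p pics; ls
python3 - <<'E'
from bench import env,cams
import cv2,numpy as np
s=env.sense();print(s)
for n in("scene","side","wrist"):
    p=cams.camera_params(n);print(n,p)
    im,d=cams.snapshot(n);cv2.imwrite(f"pics/{n}0.png",im[:,:,::-1]);np.savez(f"pics/{n}0.npz",im=im,d=d,K=p["intrinsics"],k1=p["k1"],xyz=p["xyz"],att=p["attitude"])
E
```

```text
pics
{'time_s': 0.0, 'joint_pos': array([-74.43840464,  23.59916696,  -0.73022458,  91.50379086,
         0.31934335,  64.99192715,  -4.70952323]), 'qd': array([-0.04758125, -0.02517972,  0.04232047,  0.06442826, -0.00403539,
       -0.0875689 , -0.05931402]), 'effort': array([ 1.00996051e-03, -5.87943149e+01,  6.41959403e-01, -2.91089201e+01,
       -5.38776931e-02,  1.81141030e-02,  1.63131181e-04]), 'eef_pos': array([0.20816553, 0.58880855, 0.24681997]), 'ee_rot': array([[-9.42836611e-01,  3.33255020e-01, -4.65739558e-04],
       [ 3.33255336e-01,  9.42835336e-01, -1.55274799e-03],
       [-7.83453510e-05, -1.61919785e-03, -9.99998686e-01]]), 'contact_force': array([-0.87745055,  0.58313697,  0.72680399]), 'wrist_torque': array([ 0.03398974,  0.07869678, -0.02142991]), 'width': 0.08743554809482344}
scene {'intrinsics': array([[443.88460454,   0.        , 319.82921358],
       [  0.        , 443.88460454, 198.94045129],
       [  0.        ,   0.        ,   1.        ]]), 'k1': 0.02774391711156264, 'xyz': array([1.15528594, 0.43170927, 1.11209849]), 'attitude': array([[-0.55657778,
[... 291 characters left out ...]
     ]]), 'k1': -0.06289207883886218, 'xyz': array([ 0.02854895, -0.86663394,  0.89387599]), 'attitude': array([[ 0.86998263,  0.31310688, -0.38091246],
       [-0.49252068,  0.51494644, -0.70160783],
       [-0.02352873,  0.79799389,  0.60220608]])}
wrist {'intrinsics': array([[296.57289352,   0.        , 321.28994186],
       [  0.        , 296.57289352, 199.93326756],
       [  0.        ,   0.        ,   1.        ]]), 'k1': -0.03514001036586972, 'xyz': array([0.13931667, 0.61352404, 0.38488081]), 'attitude': array([[ 3.34301395e-01, -9.07865364e-01, -2.53027783e-01],
       [ 9.42466198e-01,  3.22086718e-01,  8.95411119e-02],
       [ 2.05614187e-04, -2.68403851e-01,  9.63306457e-01]])}
```

View pics/scene0.png

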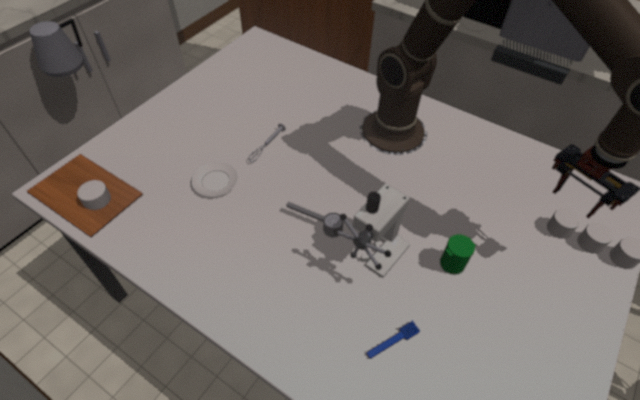

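View pics/side0.png

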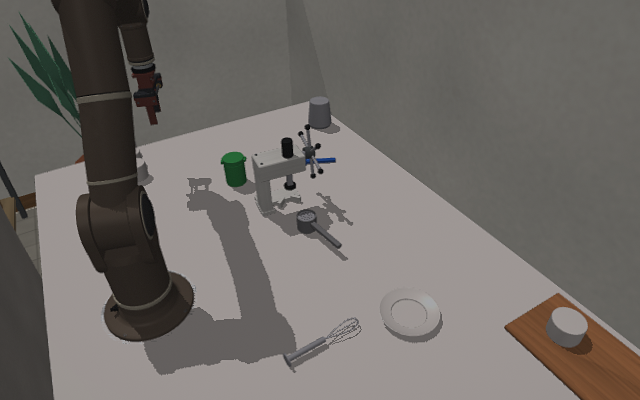

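View pics/wrist0.png

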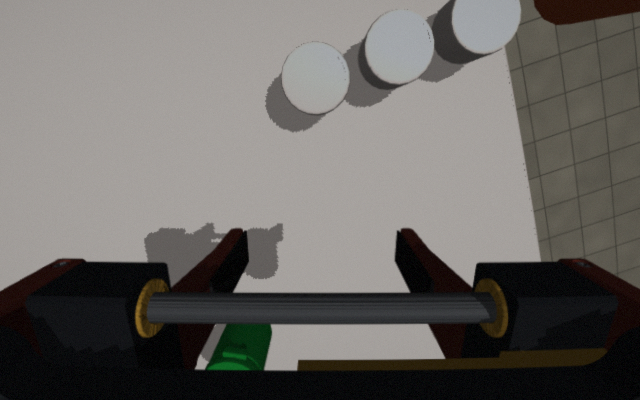

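The scene view shows the press near (385,215), wheel (365,240), cup (333,224) and handle end (290,207). In the side view the press is at (280,165), the cup at (307,220) and the handle end at (338,245).

```bash
cat > h.py <<'E'
import numpy as np,cv2
from scipy.spatial.transform import Rotation as R
def load(n):
    return dict(np.load(f"pics/{n}.npz"))
def snap(cams,n,tag):
    p=cams.camera_params(n);im,d=cams.snapshot(n);cv2.imwrite(f"pics/{tag}.png",im[:,:,::-1])
    c=dict(im=im,d=d,K=p["intrinsics"],k1=p["k1"],xyz=p["xyz"],att=p["attitude"]);np.savez(f"pics/{tag}.npz",**c);return c
def slopes(c,uv):
    uv=np.atleast_2d(np.float64(uv));K=c["K"];x=(uv-[K[0,2],K[1,2]])/[K[0,0],K[1,1]]
    s=x.copy()
    for _ in range(8): s=x/(1+c["k1"]*(s**2).sum(1,keepdims=True))
    return s
def ray(c,uv):
    s=slopes(c,uv);d=np.c_[s[:,0],-s[:,1],-np.ones(len(s))]
    return d@np.array(c["att"]).T
def plane(c,uv,z):
    d=ray(c,uv);o=np.array(c["xyz"]);t=(z-o[2])/d[:,2];return o+d*t[:,None]
def pts(c):
    v,u=np.mgrid[0:400,0:640];uv=np.c_[u.ravel(),v.ravel()];d=ray(c,uv);return (c["xyz"]+d*c["d"].ravel()[:,None]).reshape(400,640,3)
def proj(c,P):
    q=(np.atleast_2d(P)-c["xyz"])@np.array(c["att"]);s=np.c_[q[:,0]/-q[:,2],-q[:,1]/-q[:,2]];s=s*(1+c["k1"]*(s**2).sum(1,keepdims=True));return s*[c["K"][0,0],c["K"][1,1]]+[c["K"][0,2],c["K"][1,2]]
def tri(c1,u1,c2,u2):
    d1=ray(c1,u1)[0];d2=ray(c2,u2)[0];o1,o2=c1["xyz"],c2["xyz"]
    A=np.c_[d1,-d2];t=np.linalg.lstsq(A,o2-o1,rcond=None)[0];a=o1+d1*t[0];b=o2+d2*t[1];return (a+b)/2,np.linalg.norm(a-b)
def crop(tag,u0,v0,u1,v1,k,out):
    im=cv2.imread(f"pics/{tag}.png")[v0:v1,u0:u1];cv2.imwrite(f"pics/{out}.png",cv2.resize(im,None,fx=k,fy=k,interpolation=cv2.INTER_CUBIC))
E
python3 - <<'E'
from h import *
crop("scene0",270,170,430,290,5,"sc_c");crop("side0",220,110,360,260,4,"si_c")
for n in("scene0","side0"):
    c=load(n);P=pts(c);print(n,(c["d"]>0).mean())
    for uv in ([(385,215),(395,195),(373,197),(333,224),(300,210),(458,245)] if n=="scene0" else[(280,165),(288,143),(307,220),(330,238)]):print(uv,P[uv[1],uv[0]].round(3))
E
```

```text
scene0 0.99585546875
(385, 215) [0.497 0.212 0.201]
(395, 195) [0.42  0.201 0.196]
(373, 197) [0.502 0.173 0.253]
(333, 224) [0.501 0.065 0.048]
(300, 210) [ 0.513 -0.045  0.045]
(458, 245) [0.403 0.398 0.105]
side0 0.99600390625
(280, 165) [0.463 0.154 0.184]
(288, 143) [0.494 0.154 0.249]
(307, 220) [0.484 0.037 0.048]
(330, 238) [ 0.505 -0.06   0.042]
```

View pics/sc_c.png

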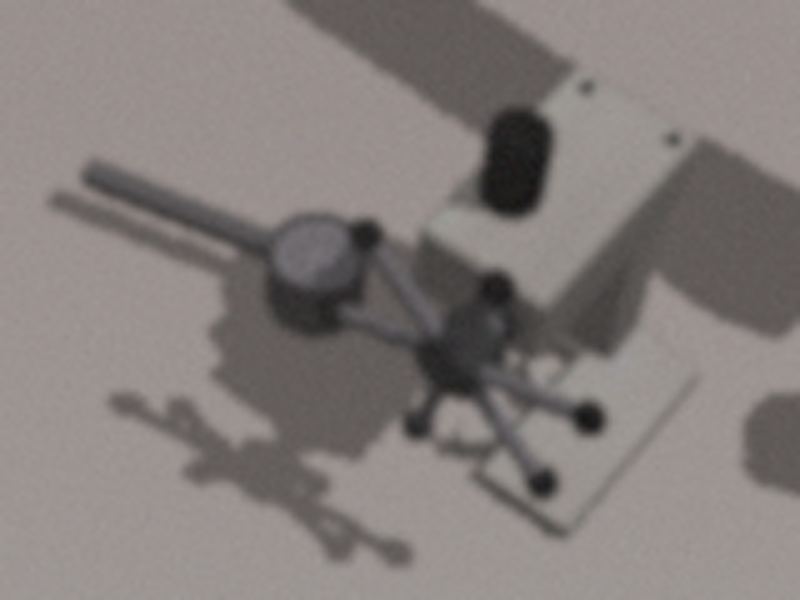

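View pics/si_c.png

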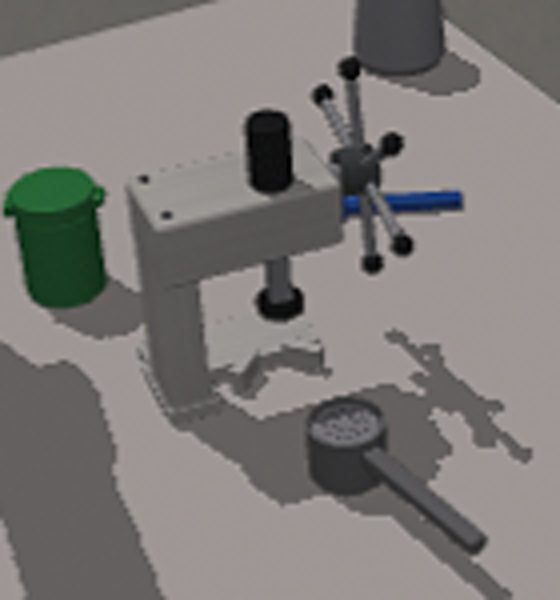

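Run:
```python
from h import *
for n in("scene0","side0"):
    c=load(n);P=pts(c);im=c["im"].astype(int)
    m=(abs(P[...,2]-.198)<.006)&(P[...,0]>.3)&(P[...,0]<.6)&(P[...,1]>.05)&(P[...,1]<.3)&(im.sum(2)>200)
    m=cv2.morphologyEx(m.astype(np.uint8),cv2.MORPH_OPEN,np.ones((3,3)))
    k,l,st,_=cv2.connectedComponentsWithStats(m);i=1+st[1:,4].argmax();m=(l==i)
    uv=np.argwhere(m)[:,::-1];Q=plane(c,uv,.198)[:,:2]
    r=cv2.minAreaRect(np.float32(Q*1000));print(n,"head",st[i],r,cv2.boxPoints(r).round(1).tolist(), np.median(P[m][:,2]))
    m=(abs(P[...,2]-.25)<.006)&(P[...,0]>.3)&(P[...,0]<.6)&(P[...,1]>.05)&(P[...,1]<.3)
    uv=np.argwhere(m)[:,::-1];Q=plane(c,uv,.25)[:,:2];print("cap",m.sum(),Q.mean(0)*1000,cv2.minEnclosingCircle(np.float32(Q*1000)))
    m=(P[...,2]>.040)&(P[...,2]<.056)&(P[...,0]>.4)&(P[...,0]<.58)&(P[...,1]>-.15)&(P[...,1]<.12)
    k,l,st,_=cv2.connectedComponentsWithStats(m.astype(np.uint8));i=1+st[1:,4].argmax();m=l==i
    Q=P[m];print("cup+handle",st[i],Q.min(0),Q.max(0))
    cv2.imwrite(f"pics/m_{n}.png",cv2.resize((m*255).astype(np.uint8)[100:300,200:440],None,fx=3,fy=3))
    # handle axis: points z .038-.047
    print(sorted([(round(q[1]*1000),round(q[0]*1000),round(q[2]*1000)) for q in Q])[::8])
```

```text
scene0 head [ 354  183   55   48 1126] ((475.20916748046875, 190.51454162597656), (80.94999694824219, 148.44564819335938), 84.38165283203125) [[397.3999938964844, 157.5], [545.0999755859375, 143.0], [553.0, 223.5], [405.29998779296875, 238.10000610351562]] 0.19893389890101643
cap 155 [511.6545819 178.2800467] ((536.5355834960938, 189.66531372070312), 61.396488189697266)
cup+handle [286 201  57  30 462] [ 0.46251885 -0.09623784  0.04008196] [0.52100069 0.08722029 0.0556221 ]
[(-96, 509, 42), (-91, 511, 43), (-86, 513, 44), (-79, 512, 48), (-74, 514, 44), (-69, 511, 45), (-64, 512, 45), (-58, 514, 46), (-53, 501, 41), (-46, 500, 45), (-41, 502, 46), (-36, 510, 44), (-29, 499, 43), (-24, 501, 44), (-19, 502, 43), (-13, 496, 45), (-9, 507, 46), (-3, 505, 44), (2, 507, 49), (6, 497, 46), (11, 499, 43), (16, 496, 44), (22, 488, 44), (27, 496, 46), (32, 493, 52), (33, 490, 54), (35, 508, 51), (37, 506, 50), (39, 487, 51), (41, 470, 54), (42, 498, 51), (44, 480, 52), (45, 503, 49), (46, 515, 49), (48, 485, 50), (50, 472, 48), (51, 468, 54), (52, 480, 48), (53, 483, 47), (54, 517, 52), (55, 5
[... 837 characters left out ...]
), (-67, 504, 41), (-62, 501, 42), (-56, 511, 44), (-50, 508, 41), (-42, 509, 42), (-38, 512, 42), (-32, 499, 43), (-25, 503, 43), (-17, 504, 41), (-13, 503, 46), (-5, 501, 45), (1, 491, 41), (8, 501, 43), (15, 499, 43), (21, 495, 44), (26, 485, 52), (28, 499, 44), (30, 504, 41), (31, 505, 55), (33, 479, 50), (35, 470, 44), (37, 484, 48), (40, 469, 41), (42, 470, 48), (43, 515, 50), (45, 509, 48), (48, 460, 43), (49, 491, 44), (51, 485, 49), (52, 479, 48), (54, 473, 45), (55, 518, 44), (59, 462, 46), (59, 503, 48), (61, 494, 47), (62, 518, 51), (65, 466, 52), (66, 517, 45), (68, 474, 50), (69, 502, 49), (73, 467, 49), (75, 498, 51), (77, 489, 49), (80, 480, 47), (82, 485, 47), (83, 509, 48)]
```

Run:
```python
from h import *
S=load("scene0");D=load("side0")
for n,c in(("sc",S),("si",D)):
    P=pts(c)
    m=(abs(P[...,2]-.25)<.006)&(P[...,0]>.44)&(P[...,0]<.54)&(P[...,1]>.12)&(P[...,1]<.22)
    k,l,st,_=cv2.connectedComponentsWithStats(m.astype(np.uint8));i=1+st[1:,4].argmax();m=l==i
    uv=np.argwhere(m)[:,::-1];Q=plane(c,uv,.25)[:,:2];print(n,"cap",m.sum(),cv2.minEnclosingCircle(np.float32(Q*1000)))
sb=[(343,217),(369.4,227.6),(388,253.6),(378.2,266.4),(353.4,255),(339,232)]
db=[(307.3,127.3),(300.8,133.8),(317.8,146),(320.5,171),(313,175.8)]
for a in sb:
    for b in db:
        p,e=tri(S,a,D,b)
        if e<.006: print(a,b,p.round(4),round(e,4))
```

```text
sc cap 131 ((497.29669189453125, 172.80467224121094), 18.99858856201172)
si cap 69 ((493.18597412109375, 165.64080810546875), 20.228614807128906)
(343, 217) (317.8, 146) [0.5786 0.1338 0.2231] 0.0033
(369.4, 227.6) (307.3, 127.3) [0.5859 0.2101 0.2485] 0.0032
(388, 253.6) (300.8, 133.8) [0.5922 0.271  0.196 ] 0.0047
(353.4, 255) (313, 175.8) [0.5825 0.1783 0.0896] 0.0038
```

Run:
```python
from h import *
from scipy.optimize import least_squares
xp=np.array([.0977,.9952]);yp=np.array([-.9952,.0977]);o=np.array([.498,.173])
for n in("scene0","side0"):
    c=load(n);P=pts(c)
    m=(P[...,2]>.032)&(P[...,2]<.056)&(P[...,0]>.44)&(P[...,0]<.56)&(P[...,1]>-.14)&(P[...,1]<.10)
    k,l,st,_=cv2.connectedComponentsWithStats(m.astype(np.uint8));m=l==1+st[1:,4].argmax()
    v,u=np.nonzero(m);uv=np.c_[u,v]
    top=plane(c,uv,.05)[:,:2];Z=P[m]
    # rim: points z>.045 near cup; outer hull at z=.05
    r=(Z[:,1]>.025)&(Z[:,2]>.044);(cx,cy),rad=cv2.minEnclosingCircle(np.float32(top[r]*1000))
    h=plane(c,uv,.043)[:,:2][Z[:,1]<.01]*1000
    (vx,vy,x0,y0)=cv2.fitLine(np.float32(h),cv2.DIST_HUBER,0,.01,.01).ravel()
    if vy<0:vx,vy=-vx,-vy
    d=np.array([vx,vy]);t=(h-[x0,y0])@d;w=(h-[x0,y0])@[-vy,vx]
    tip=np.array([x0,y0])+d*t.min();print(n,"cup",cx,cy,rad,"handle dir",np.degrees(np.arctan2(vy,vx)),"tip",tip,"w",np.percentile(w,[3,97]),"pt",x0,y0)
    C=tip+156*d;print(" centre from tip",C, "dist rim c-line",(np.array([cx,cy])-[x0,y0])@[-vy,vx], "press",(C/1000-o)@xp,(C/1000-o)@yp)
s=__import__("bench").env.sense();print(s["eef_pos"],s["time_s"])
```

```text
scene0 cup 491.6685791015625 57.62446594238281 31.90200424194336 handle dir 97.26737 tip [514.23964801 -96.12418766] w [-10.12173469  10.27387546] pt 507.43573 -42.770252
 centre from tip [494.505685    58.62260799] dist rim c-line 2.9405806008622335 press -0.11416977510006437 -0.007697128909361555
side0 cup 488.7150573730469 51.83662033081055 35.326210021972656 handle dir 96.31668 tip [ 508.34359415 -106.18156675] w [-10.07395021  10.34045398] pt 502.07315 -49.53579
 centre from tip [491.17990358  48.87135073] dist rim c-line 2.1236328178289057 press -0.12419915517015533 -0.00534000907540426
[0.20823028 0.58893237 0.24702087] 0.15
```

Emit:
arm_command --rows '[[[0,0,6,0,0,0,5],[2,-4,13,0,0,-0.1,5],[4,-8,15,0,0,-0.2,5],[6,-12,15,0,0,-0.3,5],[8,-16,15,0,0,-0.4,5],[10,-20,15,0,0,-0.5,5],[11.5,-24,15,0,0,-0.6,5],[13,-28,15,0,0,-0.7,5],[15,-32,15,0,0,-0.8,5],[17,-36,15,0,0,-0.9,5],[18.5,-40,15,0,0,-1.0,5],[20,-44,15,0,0,-1.1,5],[21.5,-48,15,0,0,-1.1,5],[23,-52,13,0,0,-1.1,5],[24.5,-55,11,0,0,-1.1,5],[26,-58,8,0,0,-1.1,5],[28,-62,4,0,0,-1.1,5],[29.5,-66,0,0,0,-1.1,5],[29.9,-66.4,-4,0,0,-1.1,5],[29.9,-66.4,-6,0,0,-1.1,5]]]'

```text
time_s: 1.82
eef_pos: [0.4933, -0.0455, 0.2412]
ee_rot: [[-0.129, 0.992, 0.002], [0.992, 0.129, -0.0], [-0.001, 0.002, -1.0]]
contact_force: [0.2, 1.4, 0.3]
width: 0.0505
```

Run:
```python
from bench import env,cams
from h import *
s=env.sense();print(s["time_s"],s["eef_pos"],s["ee_rot"].round(3),s["contact_force"],s["joint_pos"])
c=snap(cams,"wrist","w1");
for P in [(.49,.057,.05),(.511,-.098,.043),(.5065,-.075,.043)]:print(proj(c,P))
```

```text
1.8167 [ 0.49334491 -0.04553486  0.2411666 ] [[-0.129  0.992  0.002]
 [ 0.992  0.129 -0.   ]
 [-0.001  0.002 -1.   ]] [0.17068075 1.3651091  0.34655666] [-33.53509107  12.41411209  39.20775205 111.54724203  -9.10884336
  58.99488705  17.14386975]
[[329.98080416  89.63561849]]
[[329.61944986 227.41702427]]
[[328.49222076 208.91456614]]
```

View pics/w1.png

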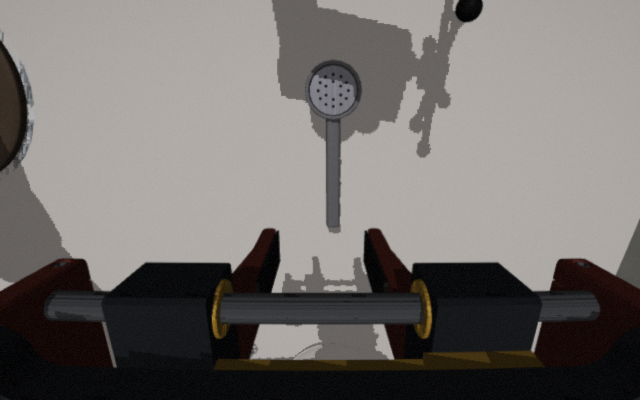

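The wrist view shows the cup rim centred at about (334,90) and the handle running to its tip at (333,227), within 4 px of my prediction. I'll refine from these.

Run:
```python
from bench import env,cams
from h import *
c=load("w1")
g=cv2.cvtColor(c["im"],cv2.COLOR_RGB2GRAY)
print(g[170,320:350], g[210,320:350], g[90,300:368])
a=plane(c,[(334,90)],.05)[0];b=plane(c,[(333,226.5)],.043)[0];print(a,b,np.linalg.norm((a-b)[:2]),np.degrees(np.arctan2(*(a-b)[1::-1])))
s=env.sense();print(s["eef_pos"],s["time_s"])
```

```text
[174 174 170 175 171 154  86  79  84  90  84  88  88  87  86  86  87  82
  73  68 112 167 173 173 174 172 173 171 174 172] [170 174 171 173 172 159 100  77  80  86  88  85  83  86  86  85  86  80
  69  77 124 166 173 175 172 174 172 171 173 172] [103 100 104 104  98  86  90  79  57  61 118 126 131 128 129 127 114  46
  43  83 123 127 126 127 126 127 123 123 126 129 126 122 124 128 131 131
 124 122 122 122 122 124 122 121 122 121 107  65  33  65 114 126 117 105
  76  71  58  30  39  48  51  72  91  99 102 102 101 100]
[0.49423054 0.05718552 0.05      ] [ 0.5148864  -0.09631409  0.043     ] 0.15488315698402075 97.66403723290385
[ 0.49107256 -0.04851367  0.23451865] 1.8667
```

Run:
```python
from bench import env,cams
from h import *
c=snap(cams,"wrist","w2");g=cv2.cvtColor(c["im"],cv2.COLOR_RGB2GRAY).astype(int)
s=env.sense();print(s["eef_pos"],s["time_s"],s["ee_rot"].round(3).tolist(),s["qd"].round(1))
L=[]
for v in range(135,225,10):
    r=g[v,300:370];i=np.nonzero(np.diff(r)<-35)[0];j=np.nonzero(np.diff(r)>35)[0];
    if len(i) and len(j):
        q=plane(c,[(300+i[0]+1,v),(300+j[-1]-1.5,v)],.043)[:,:2];L.append(q.mean(0));print(v,300+i[0],300+j[-1],q.round(4).tolist())
L=np.float32(L);f=cv2.fitLine(L*1000,cv2.DIST_HUBER,0,.01,.01).ravel();print(f,np.degrees(np.arctan2(f[1],f[0])))
```

```text
[ 0.49027032 -0.04651535  0.23681355] 1.9167 [[-0.126, 0.992, -0.009], [0.992, 0.126, -0.004], [-0.003, -0.009, -1.0]] [-2.8 -4.6 -2.3 -3.6  2.5  5.7 -6.7]
145 329 344 [[0.494, -0.0038], [0.5076, -0.0021]]
155 329 344 [[0.4954, -0.0147], [0.5091, -0.0129]]
165 329 344 [[0.4969, -0.0257], [0.5107, -0.0239]]
175 329 344 [[0.4984, -0.0369], [0.5124, -0.0351]]
185 329 344 [[0.5, -0.0484], [0.5141, -0.0465]]
195 329 344 [[0.5015, -0.06], [0.5158, -0.0582]]
205 329 344 [[0.5031, -0.0719], [0.5175, -0.07]]
215 329 344 [[0.5048, -0.084], [0.5193, -0.0821]]
[ 1.3940306e-01 -9.9023575e-01  5.0628418e+02 -4.2255306e+01] -81.98669
```

View pics/w2.png

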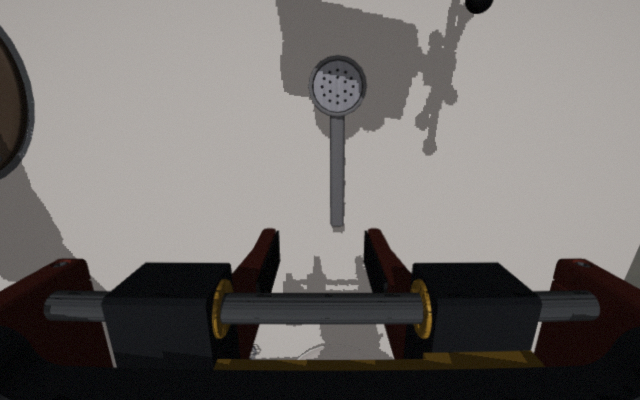

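Emit:
arm_command --rows '[[[1,-1.5,0,0,0,0.01,5],[2,-2.85,0,0,0,0.01,5],[2,-2.85,0,0,0,0.01,5],[2,-2.85,-3,0,0,0.01,5],[2,-2.85,-6,0,0,0.01,5],[2,-2.85,-9,0,0,0.01,5],[2,-2.85,-12,0,0,0.01,5],[2,-2.85,-14.5,0,0,0.01,5],[2,-2.85,-16,0,0,0.01,5],[2,-2.85,-16,0,0,0.01,5],[2,-2.85,-16,0,0,0.01,5],[2,-2.85,-16,0,0,0.01,5]]]'

```text
time_s: 2.92
eef_pos: [0.5111, -0.0745, 0.0782]
ee_rot: [[-0.136, 0.991, -0.007], [0.991, 0.136, -0.003], [-0.002, -0.007, -1.0]]
contact_force: [0.9, 0.2, 0.2]
width: 0.0499
```

Run:
```python
from bench import env,cams
from h import *
c=snap(cams,"wrist","w3")
s=env.sense();print(s["eef_pos"],s["time_s"],s["ee_rot"].round(3).tolist(),s["contact_force"])
```

```text
[ 0.51128622 -0.07459234  0.0784146 ] 2.9667 [[-0.136, 0.991, -0.006], [0.991, 0.136, -0.003], [-0.003, -0.007, -1.0]] [-0.62946262 -0.58527339 -0.00078638]
```

View pics/w3.png

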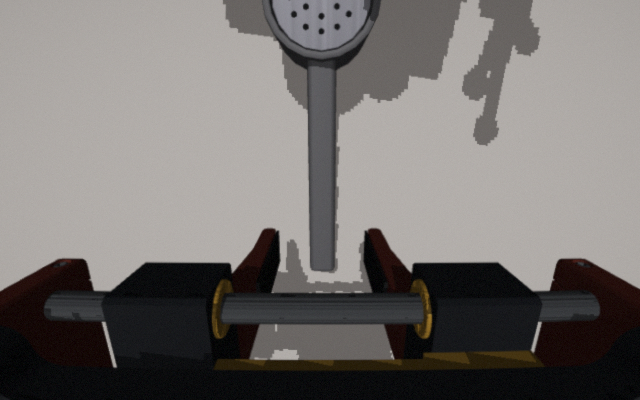

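The handle (tip at (322,268)) sits centred between the open fingertips. I'll descend and close.

Emit:
arm_command --rows '[[[0,0,-2,0,0,0,5],[0,0,-3.6,0,0,0,5],[0,0,-3.6,0,0,0,5],[0,0,-3.6,0,0,0,3],[0,0,-3.6,0,0,0,2],[0,0,-3.6,0,0,0,1],[0,0,-3.6,0,0,0,0.5],[0,0,-3.6,0,0,0,0.5],[0,0,-3.6,0,0,0,0.5]]]' --force 20

```text
time_s: 3.72
eef_pos: [0.5115, -0.0746, 0.0428]
ee_rot: [[-0.136, 0.991, -0.006], [0.991, 0.136, -0.003], [-0.003, -0.006, -1.0]]
contact_force: [-0.7, 0.4, 0.7]
width: 0.0159
```

Run:
```python
from bench import env,cams
from h import *
for n in("wrist","side"): c=snap(cams,n,n+"4")
crop("side4",220,110,360,260,4,"si4_c")
s=env.sense();print(s["eef_pos"],s["time_s"],s["ee_rot"].round(3).tolist(),s["contact_force"],s["width"])
```

```text
[ 0.51137526 -0.07462148  0.04264053] 3.8167 [[-0.136, 0.991, -0.006], [0.991, 0.136, -0.003], [-0.003, -0.006, -1.0]] [0.26098808 0.47532389 0.74075576] 0.01584048264972199
```

View pics/si4_c.png

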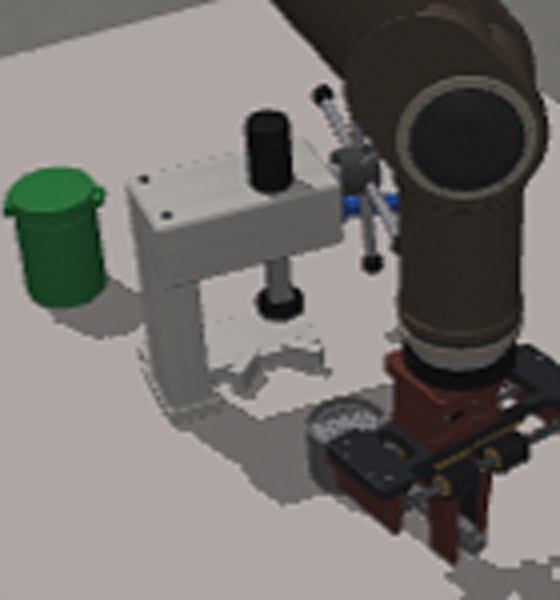

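Emit:
arm_command --rows '[[[-0.4,0.6,0,0,0,-0.03,0.5],[-0.8,1.3,0,0,0,-0.06,0.5],[-1.2,2.0,0,0,0,-0.09,0.5],[-1.6,2.7,0,0,0,-0.12,0.5],[-2.0,3.4,0,0,0,-0.15,0.5],[-2.4,4.1,0,0,0,-0.18,0.5],[-2.8,4.8,0,0,0,-0.21,0.5],[-3.2,5.55,0,0,0,-0.234,0.5],[-3.2,5.55,0,0,0,-0.234,0.5]]]'

```text
time_s: 4.57
eef_pos: [0.4791, -0.018, 0.0426]
ee_rot: [[0.097, 0.995, -0.007], [0.995, -0.097, -0.001], [-0.002, -0.007, -1.0]]
contact_force: [1.1, 1.2, 0.4]
width: 0.0163
```

Run:
```python
from bench import env,cams
from h import *
for n in("wrist","scene"): c=snap(cams,n,n+"5")
crop("scene5",270,150,430,270,5,"sc5_c")
s=env.sense();print(s["eef_pos"],s["time_s"],s["ee_rot"].round(3).tolist(),s["contact_force"],s["width"])
```

```text
[ 0.47953701 -0.01872572  0.04270388] 4.6667 [[0.095, 0.995, -0.007], [0.995, -0.095, -0.002], [-0.002, -0.006, -1.0]] [0.40555159 1.67413818 0.15946791] 0.016083764186562273
```

View pics/wrist5.png

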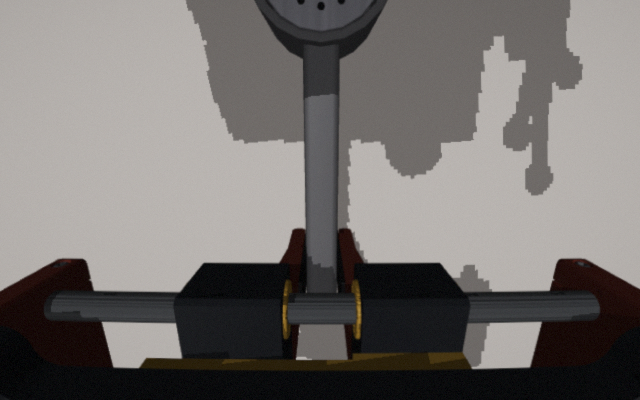

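View pics/sc5_c.png

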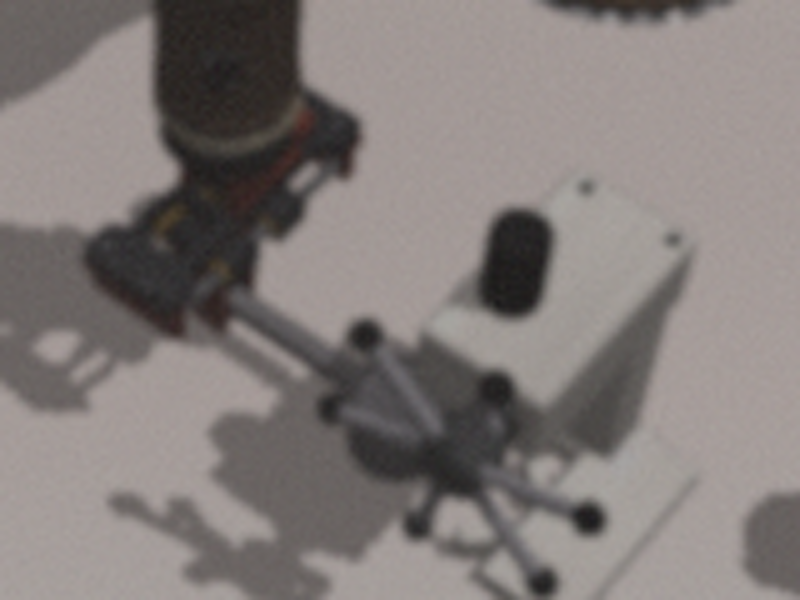

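Emit:
arm_command --rows '[[[0.05,0.5,0,0,0,0,0.5],[0.1,1.0,0,0,0,0,0.5],[0.14,1.5,0,0,0,0,0.5],[0.19,2.0,0,0,0,0,0.5],[0.23,2.5,0,0,0,0,0.5],[0.28,3.0,0,0,0,0,0.5],[0.33,3.5,0,0,0,0,0.5],[0.37,4.0,0,0,0,0,0.5],[0.42,4.5,0,0,0,0,0.5],[0.45,4.8,0,0,0,0,0.5],[0.45,4.8,0,0,0,0,0.5]]]'

```text
time_s: 5.58
eef_pos: [0.4842, 0.0305, 0.0427]
ee_rot: [[0.094, 0.996, -0.007], [0.996, -0.094, -0.001], [-0.002, -0.007, -1.0]]
contact_force: [-0.3, 1.4, 0.3]
width: 0.0158
```

Run:
```python
from bench import env,cams
from h import *
for n in("scene","side"): c=snap(cams,n,n+"6")
crop("scene6",270,150,430,270,5,"sc6_c")
crop("side6",220,110,360,260,4,"si6_c")
s=env.sense();print(s["eef_pos"],s["time_s"],s["ee_rot"].round(3).tolist(),s["contact_force"],s["width"])
```

```text
[0.48402602 0.03001841 0.04266551] 5.6833 [[0.094, 0.996, -0.007], [0.996, -0.094, -0.001], [-0.002, -0.007, -1.0]] [-0.19134808  1.80230998  0.84879231] 0.01590596005301009
```

View pics/si6_c.png

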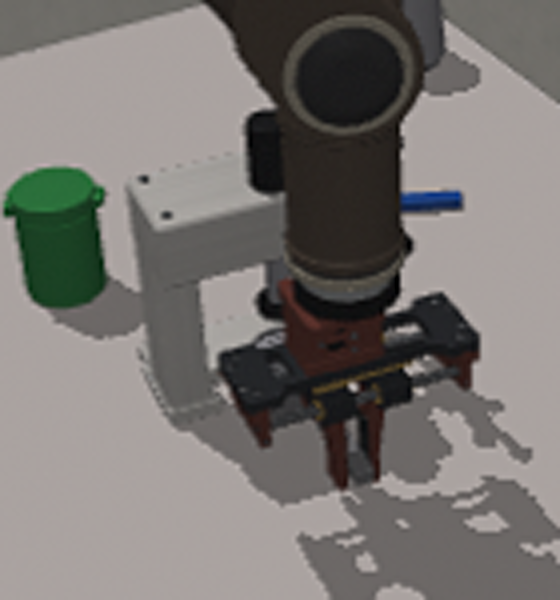

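View pics/sc6_c.png

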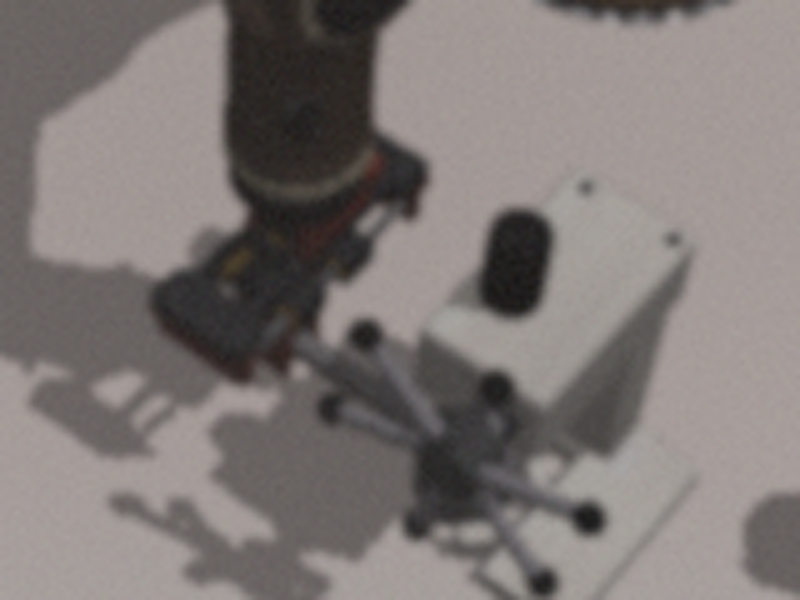

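Emit:
arm_command --rows '[[[0.03,0.25,0,0,0,0,0.5],[0.06,0.5,0,0,0,0,0.5],[0.06,0.65,0,0,0,0,0.5],[0.06,0.65,0,0,0,0,0.5]]]'

```text
time_s: 6.02
eef_pos: [0.4848, 0.0367, 0.0427]
ee_rot: [[0.094, 0.996, -0.007], [0.996, -0.094, -0.001], [-0.002, -0.007, -1.0]]
contact_force: [-0.2, -0.5, 0.8]
width: 0.0158
```

Emit:
arm_command --rows '[[[0.02,0.2,0,0,0,0,0.5],[0.02,0.2,0,0,0,0,0.5]]]'

```text
time_s: 6.18
eef_pos: [0.485, 0.0387, 0.0427]
ee_rot: [[0.095, 0.995, -0.007], [0.996, -0.095, -0.001], [-0.002, -0.006, -1.0]]
contact_force: [-0.3, -1.5, 0.9]
width: 0.0163
```

Emit:
arm_command --rows '[[[0.02,0.2,0,0,0,0,0.5],[0.02,0.2,0,0,0,0,0.5]]]'

```text
time_s: 6.35
eef_pos: [0.4853, 0.0391, 0.0428]
ee_rot: [[0.096, 0.995, -0.006], [0.995, -0.096, -0.003], [-0.004, -0.006, -1.0]]
contact_force: [-0.9, -7.4, 2.0]
width: 0.0157
```

Emit:
arm_command --rows '[[[0,0,0,0,0,0,2],[0,0,0,0,0,0,4],[0,0,0,0,0,0,4],[0,0,0,0,0,0,4],[0,0,3,0,0,0,4],[0,0,6,0,0,0,4],[0,-3,9,0,0,0,4],[0,-6,12,0,0,0,4],[0,-9,16,0,0,0,4],[0,-9,20,0,0,0,2],[0,-9,23,0,0,0,0],[0,-9,23,0,0,0,0]]]'

```text
time_s: 7.35
eef_pos: [0.488, -0.0525, 0.2789]
ee_rot: [[0.098, 0.995, 0.003], [0.995, -0.098, -0.001], [-0.001, 0.003, -1.0]]
contact_force: [1.1, 0.1, -0.9]
width: 0.0232
```

Run:
```python
from bench import env,cams
from h import *
s=env.sense();print(s["eef_pos"],s["time_s"],s["ee_rot"].round(3).tolist(),s["contact_force"],s["width"])
for n in("scene","side","wrist"): c=snap(cams,n,n+"7")
crop("scene7",270,150,430,270,5,"sc7_c")
crop("side7",220,110,360,260,4,"si7_c")
```

```text
[ 0.48804407 -0.05252916  0.27894392] 7.35 [[0.098, 0.995, 0.003], [0.995, -0.098, -0.001], [-0.001, 0.003, -1.0]] [ 1.05917383  0.10284509 -0.85346597] 0.023234768739789427
```

View pics/si7_c.png

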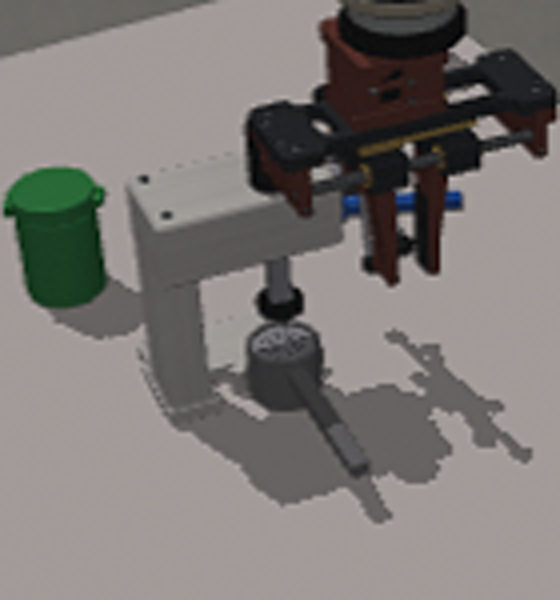

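View pics/sc7_c.png

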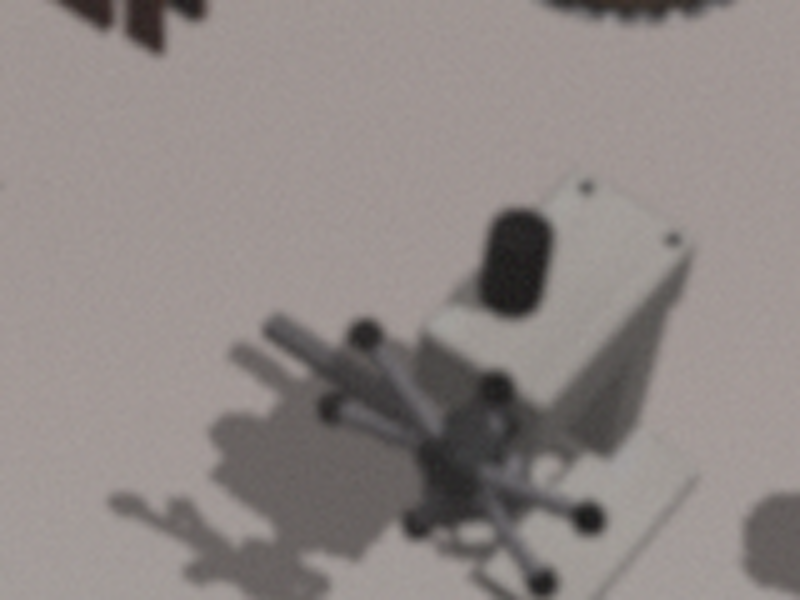

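View pics/wrist7.png

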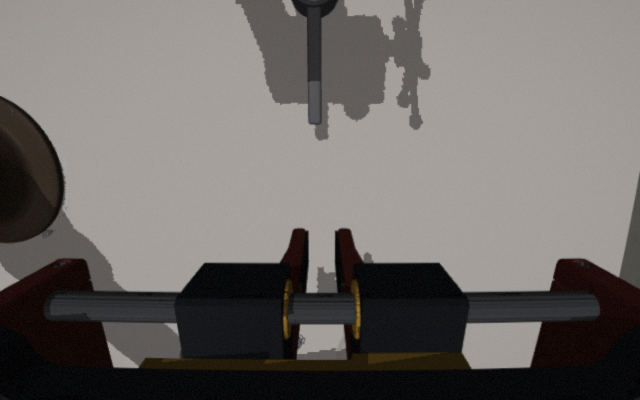

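The side view shows the cup under the ram against the notch, rim centre near (291,196). In the wrist view the handle tip is at (315,123). I'll check both against the seat.

Run:
```python
from h import *
print(plane(load("wrist7"),[(315,121.5),(314.5,60)],.043))
print(plane(load("side7"),[(291,196.5)],.05))
print(proj(load("side7"),[(.498,.173,.05),(.4828,.0177,.043)]))
```

```text
[[0.4845259  0.01895433 0.043     ]
 [0.49091488 0.08743546 0.043     ]]
[[0.49514245 0.16289634 0.05      ]]
[[290.36467432 194.58477709]
 [309.7997321  225.19832464]]
```

Emit:
arm_command --rows '[[[1,2,4,0,0,0,0],[2,5,6,0,0,0,0],[3.5,8,6,0,0,0,0],[5,11,6,0,0,0,0],[6.5,14,6,0,0,0,0],[8,17,6,0,0,0,0],[9,20,6,0,0,0,0],[9.6,22.9,6,0,0,0,0],[9.6,22.9,5,0,0,0,0],[9.6,22.9,4,0,0,0,0],[9.6,22.9,4,0,0,0,0],[9.6,22.9,4,0,0,0,0]]]'

```text
time_s: 8.5
eef_pos: [0.5803, 0.1773, 0.311]
ee_rot: [[0.096, 0.995, -0.009], [0.995, -0.096, -0.004], [-0.005, -0.008, -1.0]]
contact_force: [0.1, -0.4, -0.2]
width: 0.0004
```

Run:
```python
from bench import env,cams
from h import *
s=env.sense();print(s["eef_pos"],s["time_s"],s["ee_rot"].round(3).tolist(),s["contact_force"],s["width"],s["joint_pos"])
for n in("scene","side","wrist"): c=snap(cams,n,n+"8")
crop("scene8",300,150,460,270,5,"sc8_c")
crop("side8",240,70,380,220,4,"si8_c")
```

```text
[0.5802774  0.17727952 0.31102419] 8.5 [[0.096, 0.995, -0.009], [0.995, -0.096, -0.004], [-0.005, -0.008, -1.0]] [ 0.11815378 -0.44124508 -0.21260044] 0.00042539745576908886 [-52.32177564  22.98220205  43.1164486   90.85307528 -16.07735022
  73.13535225 -12.17189349]
```

View pics/si8_c.png

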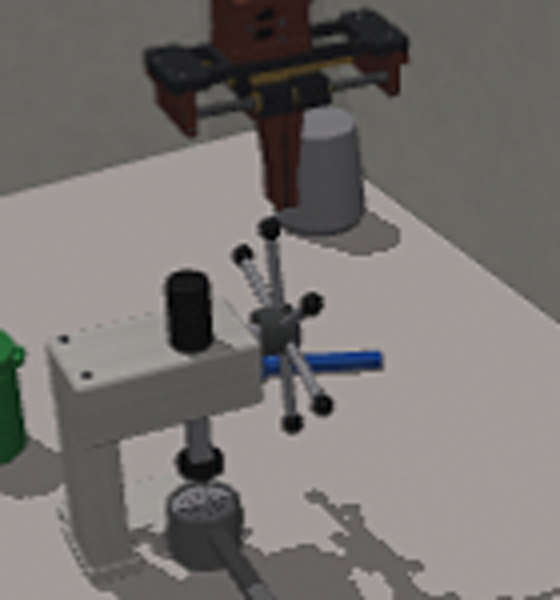

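View pics/sc8_c.png

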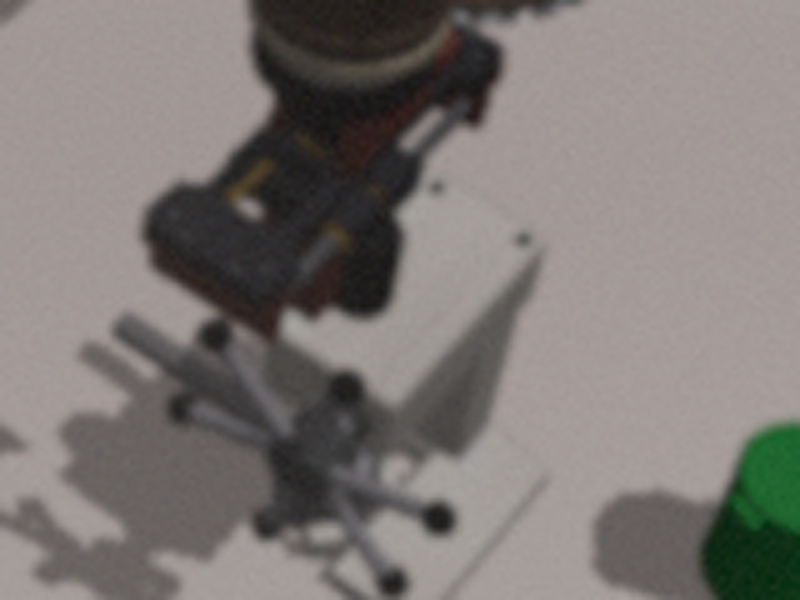

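View pics/wrist8.png

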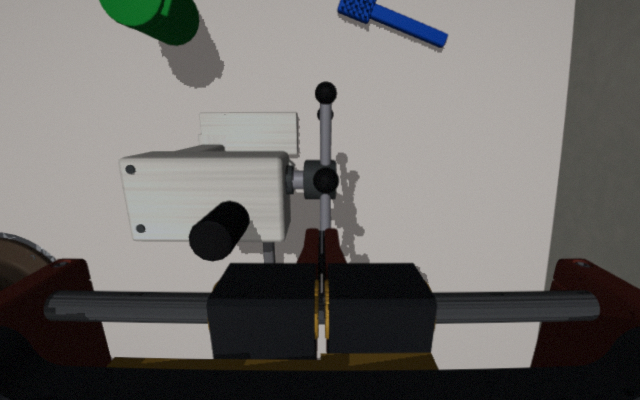

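The wrist view shows the wheel edge-on at column 325 with its top ball at (325,181), and the closed fingertips near column 322 behind it, aligned as wanted.

Run:
```python
from h import *
c=load("wrist8")
print(plane(c,[(325,181)],.249),plane(c,[(325.5,93)],.197), plane(c,[(221,231)],.25), c["xyz"])
q=np.array([(123,157),(288,157),(288,240),(133,240)]);print(plane(c,q,.198)[:,:2].round(4).tolist())
```

```text
[[0.58638031 0.20801691 0.249     ]] [[0.59298068 0.26936897 0.197     ]] [[0.50762062 0.17866596 0.25      ]] [0.58901236 0.25061027 0.45038147]
[[0.4136, 0.2355], [0.5564, 0.221], [0.5466, 0.1454], [0.4015, 0.1588]]
```

Emit:
arm_command --rows '[[[0.3,-0.2,-2,0,0,0,0],[0.3,-0.2,-4,0,0,0,0],[0.3,-0.2,-5.5,0,0,0,0],[0.3,-0.2,-7.0,0,0,0,0],[0.3,-0.2,-7.1,0,0,0,0],[0.3,-0.2,-7.1,0,0,0,0]]]'

```text
time_s: 9.15
eef_pos: [0.584, 0.1751, 0.2421]
ee_rot: [[0.097, 0.995, -0.006], [0.995, -0.097, -0.002], [-0.002, -0.006, -1.0]]
contact_force: [-0.8, -1.0, 0.1]
width: 0.0004
```

Emit:
arm_command --rows '[[[0.05,0.4,0,0,0,0,0],[0.1,0.8,0,0,0,0,0],[0.1,0.8,0,0,0,0,0]]]'

```text
time_s: 9.4
eef_pos: [0.5855, 0.1845, 0.2431]
ee_rot: [[0.096, 0.995, -0.005], [0.995, -0.096, -0.001], [-0.001, -0.005, -1.0]]
contact_force: [0.1, 1.2, -0.2]
width: 0.0002
```

Emit:
arm_command --rows '[[[0.05,0.3,0,0,0,0,0],[0.06,0.6,0,0,0,0,0],[0.09,0.9,0,0,0,0,0]]]'

```text
time_s: 9.65
eef_pos: [0.5865, 0.1928, 0.2433]
ee_rot: [[0.097, 0.995, -0.005], [0.995, -0.097, -0.002], [-0.002, -0.004, -1.0]]
contact_force: [-1.3, -4.0, -1.2]
width: 0.0004
```

Emit:
arm_command --rows '[[[0.0,0.3,-0.1,0,0,0,0],[0.0,0.6,-0.2,0,0,0,0],[0.02,0.9,-0.3,0,0,0,0],[0.03,1.2,-0.3,0,0,0,0]]]'

```text
time_s: 9.98
eef_pos: [0.5868, 0.2048, 0.24]
ee_rot: [[0.097, 0.995, -0.005], [0.995, -0.097, -0.002], [-0.003, -0.005, -1.0]]
contact_force: [-0.6, -4.3, -0.7]
width: 0.0003
```

Emit:
arm_command --rows '[[[0.0,0.3,0,0,0,0,0],[0.0,0.6,0,0,0,0,0],[0.02,0.9,0,0,0,0,0],[0.03,1.0,0,0,0,0,0]]]'

```text
time_s: 10.32
eef_pos: [0.587, 0.2156, 0.2399]
ee_rot: [[0.096, 0.995, -0.005], [0.995, -0.096, -0.002], [-0.002, -0.005, -1.0]]
contact_force: [-0.6, -3.7, -0.6]
width: 0.0002
```

Run:
```python
from bench import env,cams
from h import *
s=env.sense();print(s["eef_pos"],s["time_s"],s["ee_rot"].round(3).tolist(),s["contact_force"],s["width"],s["joint_pos"])
for n in("scene","side","wrist"): c=snap(cams,n,n+"9")
crop("side9",240,70,380,220,4,"si9_c")
```

```text
[0.58695269 0.21555224 0.23991262] 10.3167 [[0.096, 0.995, -0.005], [0.995, -0.096, -0.002], [-0.002, -0.005, -1.0]] [-0.60359048 -3.71362444 -0.58126862] 0.0002044995494580406 [-52.86116529  28.04907266  40.79272425  93.72452374 -19.62563009
  65.93189152 -12.71846472]
```

View pics/si9_c.png

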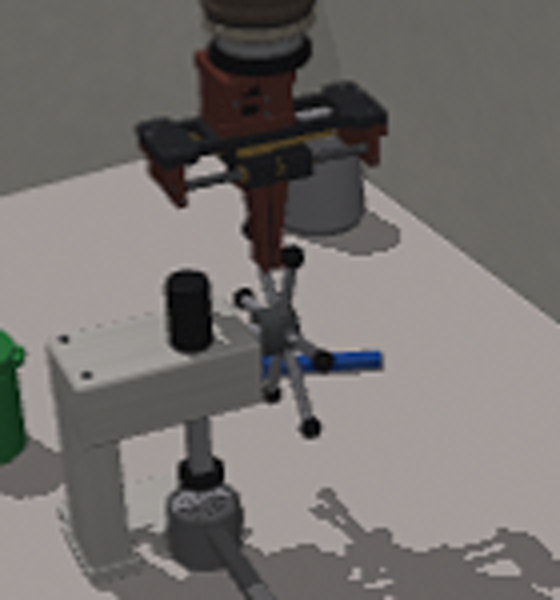

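View pics/wrist9.png

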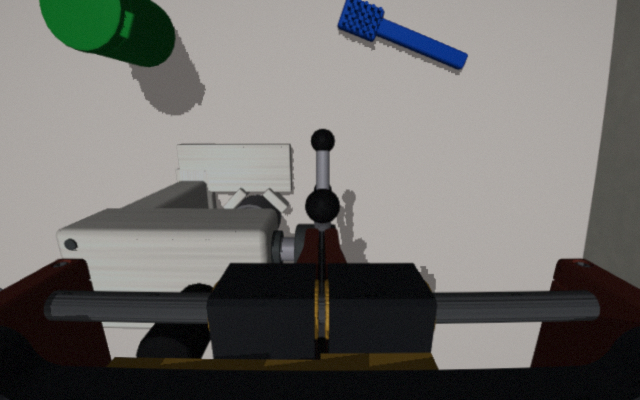

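```bash
cat >> h.py <<'E'
def wheelang(c,uv,hub=(.585,.193,.170),xp=(.0977,.9952)):
    # intersect ray with the wheel plane; return angle from upright (deg) and radius
    xp=np.array([*xp,0]);n=np.array([xp[1],-xp[0],0]);d=ray(c,uv)[0];o=np.array(c["xyz"]);h=np.array(hub)
    p=o+d*(((h-o)@n)/(d@n))-h;return np.degrees(np.arctan2(p@xp,p[2])),np.hypot(p@xp,p[2])
E
python3 - <<'E'
from h import *
s=load("scene0")
for uv in [(343,217),(369.4,227.6),(388,253.6),(353.4,255),(378.2,266.4)]:print(wheelang(s,uv))
d=load("side9");print()
for uv in [(240+292/4,70+256/4),(240+322/4,70+360/4),(240+310/4,70+427/4),(240+272/4,70+395/4),(240+243/4,70+297/4)]:print(wheelang(d,uv))
w=load("wrist9")
for th in (34,36,38,40,42):
    t=np.radians(th);print(th,plane(w,[(323,207)],.170+.081*np.cos(t))[0][1]-.193-.081*np.sin(t)*.995)
E
```

```text
(np.float64(-45.35514968204007), np.float64(0.08068853471494503))
(np.float64(13.00326834003444), np.float64(0.08456699087199157))
(np.float64(69.13654218385958), np.float64(0.08599155059992965))
(np.float64(-170.62252839390257), np.float64(0.07611390082695144))
(np.float64(127.66586373742565), np.float64(0.08060745527532345))

(np.float64(-20.113232680681207), np.float64(0.08204254264840438))
(np.float64(-79.31030895183682), np.float64(0.08098880361820376))
(np.float64(-138.92097424191027), np.float64(0.08133299434197258))
(np.float64(162.94423487831668), np.float64(0.0807961789856122))
(np.float64(100.09282728711798), np.float64(0.07993831697194984))
34 0.0079230670576615
36 0.00512664729958881
38 0.002363720367051854
40 -0.0003623475390783573
42 -0.003048235124976817
```

Emit:
arm_command --rows '[[[-0.03,-0.3,0,0,0,0,0],[-0.05,-0.5,2,0,0,0,0],[-0.05,-0.5,5,0,0,0,0],[-0.05,-0.5,7.2,0,0,0,0],[-0.2,-2.5,7.5,0,0,0,0],[-0.4,-5.5,7.5,0,0,0,0],[-0.7,-8.0,7.5,0,0,0,0],[-0.7,-8.0,7.5,0,0,0,0],[-0.7,-8.0,5,0,0,0,0],[-0.7,-8.0,2.5,0,0,0,0],[-0.7,-8.0,0.3,0,0,0,0],[-0.7,-8.0,0,0,0,0,0]]]'

```text
time_s: 11.47
eef_pos: [0.5778, 0.1355, 0.2362]
ee_rot: [[0.096, 0.995, -0.01], [0.995, -0.096, -0.002], [-0.003, -0.01, -1.0]]
contact_force: [-0.6, 0.7, -0.3]
width: 0.0006
```

Emit:
arm_command --rows '[[[0.05,0.4,0,0,0,0,0],[0.08,0.8,0,0,0,0,0],[0.1,1.1,0,0,0,0,0],[0.13,1.4,0,0,0,0,0]]]'

```text
time_s: 11.8
eef_pos: [0.5798, 0.1494, 0.2376]
ee_rot: [[0.096, 0.995, -0.008], [0.995, -0.096, -0.003], [-0.003, -0.008, -1.0]]
contact_force: [0.3, -4.0, 1.5]
width: 0.001
```

Emit:
arm_command --rows '[[[0.04,0.3,0.1,0,0,0,0],[0.07,0.6,0.2,0,0,0,0],[0.1,0.9,0.2,0,0,0,0],[0.13,1.2,0.2,0,0,0,0],[0.17,1.5,0.2,0,0,0,0]]]'

```text
time_s: 12.22
eef_pos: [0.5818, 0.1646, 0.2399]
ee_rot: [[0.096, 0.995, -0.007], [0.995, -0.096, -0.002], [-0.003, -0.007, -1.0]]
contact_force: [-0.3, -2.2, 1.7]
width: 0.0003
```

Emit:
arm_command --rows '[[[0.04,0.3,0,0,0,0,0],[0.07,0.6,0,0,0,0,0],[0.1,0.9,0,0,0,0,0],[0.13,1.2,0,0,0,0,0],[0.17,1.5,0,0,0,0,0]]]'

```text
time_s: 12.63
eef_pos: [0.5835, 0.1799, 0.2399]
ee_rot: [[0.096, 0.995, -0.008], [0.995, -0.096, -0.002], [-0.003, -0.007, -1.0]]
contact_force: [-0.5, -2.2, 1.3]
width: 0.0005
```

Emit:
arm_command --rows '[[[0.04,0.3,0,0,0,0,0],[0.07,0.6,0,0,0,0,0],[0.1,0.9,0,0,0,0,0],[0.13,1.2,0,0,0,0,0],[0.16,1.5,0,0,0,0,0]]]'

```text
time_s: 13.05
eef_pos: [0.5851, 0.1947, 0.2395]
ee_rot: [[0.097, 0.995, -0.008], [0.995, -0.097, -0.003], [-0.004, -0.008, -1.0]]
contact_force: [0.9, -4.8, -1.6]
width: 0.0004
```

Emit:
arm_command --rows '[[[0.03,0.3,0,0,0,0,0],[0.06,0.6,0,0,0,0,0],[0.09,0.9,0,0,0,0,0],[0.1,1.0,0,0,0,0,0]]]'

```text
time_s: 13.38
eef_pos: [0.5861, 0.2054, 0.2395]
ee_rot: [[0.096, 0.995, -0.008], [0.995, -0.096, -0.003], [-0.004, -0.008, -1.0]]
contact_force: [-0.1, -3.4, -0.4]
width: 0.0003
```

Emit:
arm_command --rows '[[[0.03,0.3,0,0,0,0,0],[0.06,0.6,0,0,0,0,0],[0.09,0.9,0,0,0,0,0]]]'

```text
time_s: 13.63
eef_pos: [0.587, 0.2149, 0.2396]
ee_rot: [[0.096, 0.995, -0.008], [0.995, -0.096, -0.003], [-0.003, -0.008, -1.0]]
contact_force: [0.4, -3.7, 0.6]
width: 0.0005
```

Run:
```python
from bench import env,cams
from h import *
s=env.sense();print(s["eef_pos"],s["time_s"],s["contact_force"])
for n in("side",): c=snap(cams,n,n+"10")
crop("side10",240,70,380,220,4,"si10_c")
```

```text
[0.58697876 0.21490317 0.23961706] 13.6333 [ 0.35268491 -3.72509915  0.57406919]
```

View pics/si10_c.png

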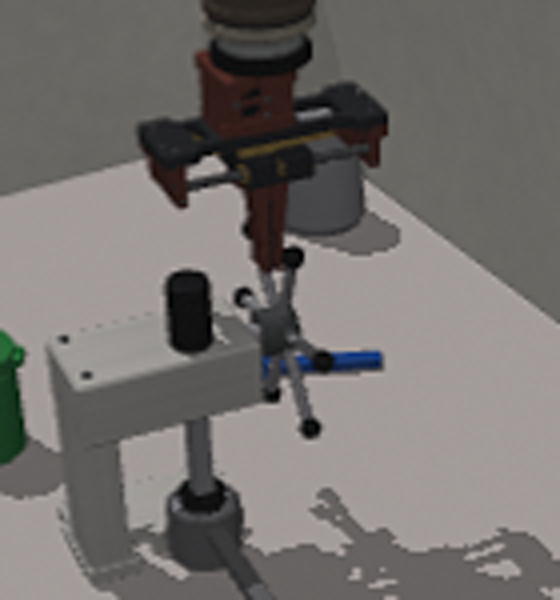

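Emit:
arm_command --rows '[[[-0.03,-0.3,0,0,0,0,0],[-0.05,-0.5,2,0,0,0,0],[-0.05,-0.5,5,0,0,0,0],[-0.05,-0.5,7.2,0,0,0,0],[-0.2,-2.5,7.5,0,0,0,0],[-0.4,-5.5,7.5,0,0,0,0],[-0.7,-7.9,7.5,0,0,0,0],[-0.7,-7.9,7.5,0,0,0,0],[-0.7,-7.9,5,0,0,0,0],[-0.7,-7.9,2.5,0,0,0,0],[-0.7,-7.9,0.4,0,0,0,0],[-0.7,-7.9,0.1,0,0,0,0]]]'

```text
time_s: 14.68
eef_pos: [0.5778, 0.1372, 0.2369]
ee_rot: [[0.094, 0.995, -0.013], [0.996, -0.094, -0.003], [-0.004, -0.013, -1.0]]
contact_force: [-1.6, 0.5, -0.2]
width: 0.0004
```

Emit:
arm_command --rows '[[[0.05,0.4,0,0,0,0,0],[0.08,0.8,0,0,0,0,0],[0.1,1.0,0,0,0,0,0],[0.11,1.2,0,0,0,0,0]]]'

```text
time_s: 15.02
eef_pos: [0.5795, 0.1492, 0.238]
ee_rot: [[0.094, 0.995, -0.012], [0.996, -0.094, -0.003], [-0.004, -0.011, -1.0]]
contact_force: [-1.2, -3.1, 1.5]
width: 0.0003
```

Emit:
arm_command --rows '[[[0.03,0.3,0.1,0,0,0,0],[0.06,0.6,0.1,0,0,0,0],[0.1,0.9,0.1,0,0,0,0]]]'

```text
time_s: 15.27
eef_pos: [0.5811, 0.1581, 0.24]
ee_rot: [[0.095, 0.995, -0.01], [0.995, -0.095, -0.003], [-0.004, -0.009, -1.0]]
contact_force: [0.4, -5.1, 3.0]
width: 0.0004
```

Emit:
arm_command --rows '[[[0.03,0.25,0,0,0,0,0],[0.06,0.5,0,0,0,0,0],[0.09,0.75,0,0,0,0,0]]]'

```text
time_s: 15.52
eef_pos: [0.5823, 0.1655, 0.2403]
ee_rot: [[0.095, 0.995, -0.009], [0.995, -0.095, -0.003], [-0.004, -0.009, -1.0]]
contact_force: [-0.3, -3.1, 3.7]
width: 0.0007
```

Emit:
arm_command --rows '[[[0.03,0.25,0,0,0,0,0],[0.06,0.5,0,0,0,0,0]]]'

```text
time_s: 15.68
eef_pos: [0.583, 0.1707, 0.2403]
ee_rot: [[0.095, 0.995, -0.009], [0.995, -0.095, -0.003], [-0.004, -0.009, -1.0]]
contact_force: [-0.7, -3.3, 3.3]
width: 0.0001
```

Emit:
arm_command --rows '[[[0.03,0.25,0,0,0,0,0],[0.06,0.5,0,0,0,0,0]]]'

```text
time_s: 15.85
eef_pos: [0.5836, 0.176, 0.2403]
ee_rot: [[0.095, 0.995, -0.009], [0.995, -0.095, -0.003], [-0.004, -0.009, -1.0]]
contact_force: [-0.1, -2.8, 2.0]
width: 0.0004
```

Emit:
arm_command --rows '[[[0.03,0.25,0,0,0,0,0],[0.05,0.4,0,0,0,0,0]]]'

```text
time_s: 16.02
eef_pos: [0.5841, 0.1807, 0.2402]
ee_rot: [[0.095, 0.995, -0.009], [0.996, -0.095, -0.003], [-0.004, -0.009, -1.0]]
contact_force: [-0.3, -3.1, 2.0]
width: 0.0003
```

Emit:
arm_command --rows '[[[0.03,0.25,0,0,0,0,0]]]'

```text
time_s: 16.1
eef_pos: [0.5844, 0.1832, 0.2402]
ee_rot: [[0.095, 0.995, -0.009], [0.995, -0.095, -0.003], [-0.004, -0.009, -1.0]]
contact_force: [-1.4, -4.0, 2.9]
width: 0.0003
```

Emit:
arm_command --rows '[[[0.02,0.2,0,0,0,0,0]]]'

```text
time_s: 16.18
eef_pos: [0.5845, 0.1852, 0.24]
ee_rot: [[0.095, 0.995, -0.01], [0.995, -0.095, -0.004], [-0.005, -0.009, -1.0]]
contact_force: [0.1, -5.6, 0.9]
width: 0.0008
```

Emit:
arm_command --rows '[[[0.02,0.2,0,0,0,0,0]]]'

```text
time_s: 16.27
eef_pos: [0.5846, 0.1867, 0.2398]
ee_rot: [[0.095, 0.995, -0.01], [0.995, -0.095, -0.005], [-0.006, -0.01, -1.0]]
contact_force: [-0.8, -5.2, 2.1]
width: 0.0004
```

Emit:
arm_command --rows '[[[0.02,0.2,0,0,0,0,0]]]'

```text
time_s: 16.35
eef_pos: [0.5848, 0.1882, 0.2397]
ee_rot: [[0.096, 0.995, -0.01], [0.995, -0.096, -0.006], [-0.007, -0.01, -1.0]]
contact_force: [-0.6, -4.9, 2.7]
width: 0.0002
```

Emit:
arm_command --rows '[[[0.02,0.2,0,0,0,0,0]]]'

```text
time_s: 16.43
eef_pos: [0.5849, 0.1896, 0.2395]
ee_rot: [[0.096, 0.995, -0.011], [0.995, -0.096, -0.007], [-0.008, -0.01, -1.0]]
contact_force: [-0.7, -4.3, 2.4]
width: 0.0003
```

Emit:
arm_command --rows '[[[0.02,0.2,0,0,0,0,0]]]'

```text
time_s: 16.52
eef_pos: [0.5851, 0.1909, 0.2393]
ee_rot: [[0.097, 0.995, -0.011], [0.995, -0.097, -0.008], [-0.009, -0.01, -1.0]]
contact_force: [-0.6, -5.2, 1.9]
width: 0.0005
```

Emit:
arm_command --rows '[[[0.02,0.2,0,0,0,0,0]]]'

```text
time_s: 16.6
eef_pos: [0.5852, 0.1923, 0.2391]
ee_rot: [[0.097, 0.995, -0.012], [0.995, -0.098, -0.009], [-0.01, -0.011, -1.0]]
contact_force: [-0.7, -4.9, 1.9]
width: 0.0004
```

Emit:
arm_command --rows '[[[0.02,0.18,0.03,0.005,0,0,0],[0.03,0.3,0.05,0.008,0,0,0]]]'

```text
time_s: 16.77
eef_pos: [0.5853, 0.1943, 0.239]
ee_rot: [[0.098, 0.995, -0.012], [0.995, -0.098, -0.003], [-0.004, -0.012, -1.0]]
contact_force: [-0.5, -6.0, -2.6]
width: 0.0004
```

Emit:
arm_command --rows '[[[0.02,0.18,0.01,0.003,0,0,0],[0.03,0.3,0.02,0.004,0,0,0]]]'

```text
time_s: 16.93
eef_pos: [0.5855, 0.1961, 0.2386]
ee_rot: [[0.099, 0.995, -0.013], [0.995, -0.099, -0.001], [-0.002, -0.013, -1.0]]
contact_force: [0.8, -6.2, -1.4]
width: 0.0002
```

Emit:
arm_command --rows '[[[0.02,0.18,0.01,0.003,0,0,0],[0.03,0.3,0.02,0.004,0,0,0]]]'

```text
time_s: 17.1
eef_pos: [0.5857, 0.1978, 0.2381]
ee_rot: [[0.1, 0.995, -0.014], [0.995, -0.1, 0.001], [-0.0, -0.014, -1.0]]
contact_force: [0.6, -7.2, -1.1]
width: 0.0004
```

Emit:
arm_command --rows '[[[0.0,0.18,0.1,0,0,0,0],[0.01,0.3,0.15,0,0,0,0]]]'

```text
time_s: 17.27
eef_pos: [0.5857, 0.1993, 0.2389]
ee_rot: [[0.102, 0.995, -0.015], [0.995, -0.102, -0.002], [-0.003, -0.015, -1.0]]
contact_force: [-0.3, -6.0, -1.9]
width: 0.0005
```

Emit:
arm_command --rows '[[[0.01,0.18,0.05,0,0,0,0],[0.02,0.3,0.08,0,0,0,0]]]'

```text
time_s: 17.43
eef_pos: [0.5858, 0.201, 0.239]
ee_rot: [[0.103, 0.995, -0.016], [0.995, -0.103, -0.004], [-0.005, -0.015, -1.0]]
contact_force: [-0.1, -6.4, -1.3]
width: 0.0001
```

Run:
```python
from bench import env,cams
from h import *
s=env.sense();print(s["eef_pos"],s["time_s"],s["contact_force"],s["wrist_torque"])
for n in("side",): c=snap(cams,n,n+"11")
crop("side11",240,70,380,220,4,"si11_c")
s=env.sense();print(s["eef_pos"],s["time_s"],s["contact_force"],s["wrist_torque"])
```

```text
[0.58581806 0.20097863 0.23904514] 17.4333 [-0.08508397 -6.3640821  -1.2781014 ] [-1.54722476 -0.05000943 -0.0205321 ]
[0.58582254 0.20135447 0.23906155] 17.4833 [ 0.79235588 -5.71917315 -0.71700779] [-1.41223682 -0.07617492  0.02183631]
```

View pics/si11_c.png

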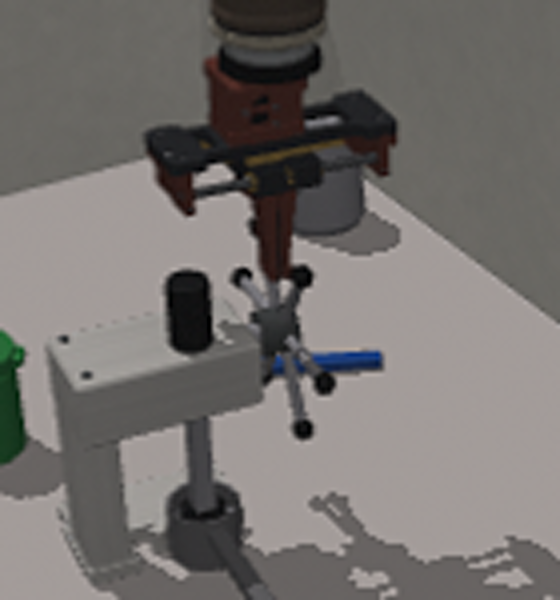

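Emit:
arm_command --rows '[[[0.03,0.18,0.03,0.002,-0.003,0,0],[0.04,0.3,0.06,0.003,-0.006,0,0]]]'

```text
time_s: 17.65
eef_pos: [0.5859, 0.2031, 0.2389]
ee_rot: [[0.104, 0.995, -0.011], [0.995, -0.104, -0.003], [-0.004, -0.01, -1.0]]
contact_force: [-0.6, -6.4, -1.2]
width: 0.0007
```

Emit:
arm_command --rows '[[[0.02,0.18,0.03,0.002,-0.003,0,0],[0.03,0.3,0.06,0.003,-0.003,0,0]]]'

```text
time_s: 17.82
eef_pos: [0.5859, 0.204, 0.2388]
ee_rot: [[0.105, 0.994, -0.009], [0.994, -0.105, -0.003], [-0.004, -0.009, -1.0]]
contact_force: [-0.4, -11.2, -1.4]
width: 0.0004
```

Emit:
arm_command --rows '[[[0.02,0.18,0.03,0.002,-0.003,0,0],[0.03,0.3,0.05,0.003,-0.003,0,0]]]'

```text
time_s: 17.98
eef_pos: [0.5859, 0.2042, 0.2387]
ee_rot: [[0.107, 0.994, -0.007], [0.994, -0.107, -0.004], [-0.005, -0.007, -1.0]]
contact_force: [-0.3, -11.7, -0.1]
width: 0.0005
```

Run:
```python
from h import *
d=load("side11")
for uv in [(303,275),(324,383),(304,429),(243,279)]:print(wheelang(d,(240+uv[0]/4,70+uv[1]/4)))
```

```text
(np.float64(-34.10276563037966), np.float64(0.08577768048289376))
(np.float64(-92.54515967969527), np.float64(0.08245489444150562))
(np.float64(-149.69730888651452), np.float64(0.0818781555075026))
(np.float64(87.08022467971891), np.float64(0.07668744514459529))
```

The wheel went solid: force jumped from 6.4 to 11.5 N and motion stopped. I'll back off and retreat upward.

Emit:
arm_command --rows '[[[-0.02,-0.2,0,0,0,0,0],[-0.05,-0.6,0,0,0,0,0],[-0.08,-0.9,0,0,0,0,0],[-0.08,-0.9,2,0,0,0,0],[-0.08,-0.9,5,0,0,0,0],[-0.08,-0.9,8,0,0,0,0],[-0.08,-0.9,12,0,0,0,0],[-0.08,-3,15,0,0,0,0],[-0.08,-6,16,0,0,0,0],[-0.08,-9,16,0,0,0,0],[-0.08,-12,16,0,0,0,0],[-0.08,-15,16,0,0,0,0],[-0.08,-15,16,0,0,0,0],[-0.08,-15,16,0,0,0,0]]]'

```text
time_s: 19.15
eef_pos: [0.5851, 0.0526, 0.3993]
ee_rot: [[0.11, 0.994, -0.006], [0.994, -0.11, -0.003], [-0.003, -0.006, -1.0]]
contact_force: [-0.2, 1.3, 0.7]
width: 0.0007
```

Run:
```python
from bench import env,cams
from h import *
s=env.sense();print(s["eef_pos"],s["time_s"],s["contact_force"],s["qd"].round(1))
for n in("side","scene"): c=snap(cams,n,n+"12")
crop("side12",220,70,360,220,4,"si12_c");crop("scene12",290,150,450,270,5,"sc12_c")
```

```text
[0.58511816 0.05258682 0.39930744] 19.15 [-0.15404165  1.31169286  0.67013522] [-2.   1.2 -2.6 -0.7 -0.8 -0.  -0.8]
```

View pics/si12_c.png

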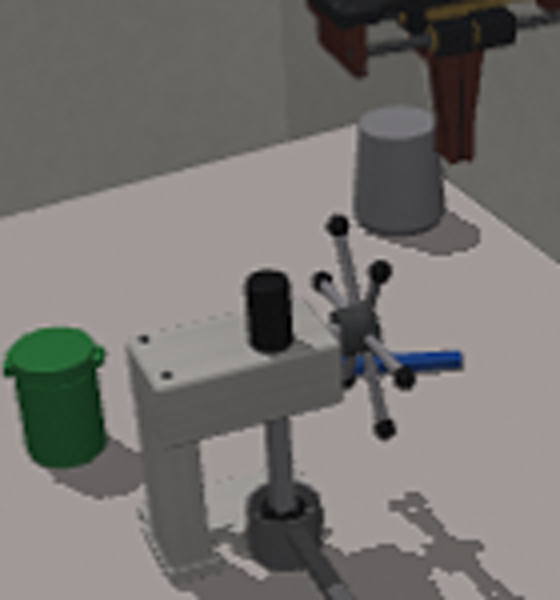

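View pics/sc12_c.png

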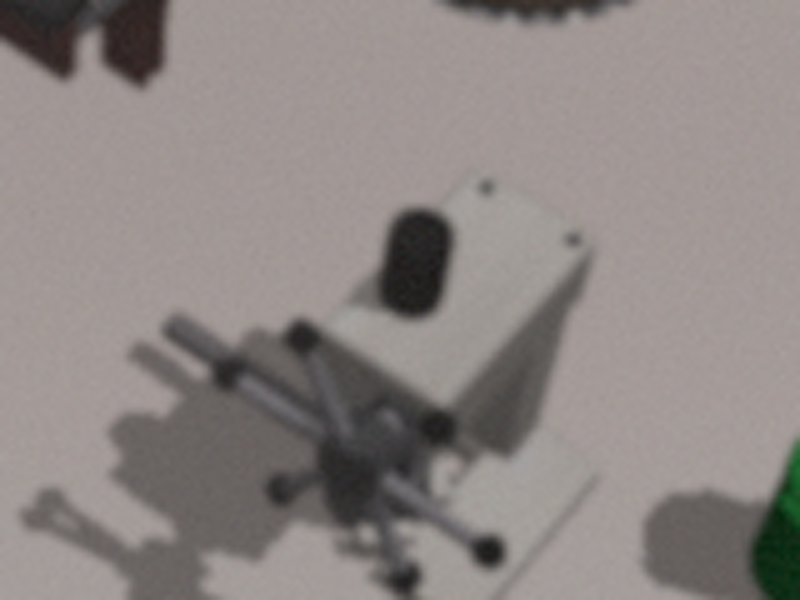

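Run:
```python
from h import *
d=load("side12")
for uv in [(338,226),(380,271),(403,379),(385,429),(322,281)]:print(wheelang(d,(220+uv[0]/4,70+uv[1]/4)))
s=load("scene12")
for uv in [(302,337),(228,374),(437,428),(488,551),(404,578),(282,488)]:print("s",wheelang(s,(290+uv[0]/5,150+uv[1]/5)))
a=load("scene7");x,y=[cv2.cvtColor(k["im"],6).astype(int) for k in(a,s)]
print(plane(load("wrist7"),[(315,121.5)],.043),plane(s,[(290+172/5,150+322/5)],.043),plane(a,[(270+272/5,150+322/5)],.043))
```

```text
(np.float64(28.421534993583517), np.float64(0.08009528527327416))
(np.float64(-30.764990689623545), np.float64(0.08335797103062703))
(np.float64(-90.78033378574933), np.float64(0.08068012769534064))
(np.float64(-148.03574021723307), np.float64(0.08185423237039602))
(np.float64(89.45043693049891), np.float64(0.07911038620825107))
s (np.float64(-26.049779773021353), np.float64(0.08235991592746783))
s (np.float64(-86.56657039401941), np.float64(0.07759471935623989))
s (np.float64(31.01643937782093), np.float64(0.0842625127272707))
s (np.float64(87.60270373369558), np.float64(0.0838168034023124))
s (np.float64(147.634578250161), np.float64(0.08090837338315601))
s (np.float64(-149.87802852860864), np.float64(0.07328780595293456))
[[0.4845259  0.01895433 0.043     ]] [[0.48341514 0.02363127 0.043     ]] [[0.48341514 0.02363127 0.043     ]]
```

The side and scene views both show the ram's foot down inside the cup and the wheel holding at about 150° (2.6 rad). The handle tip has not moved and the robot is clear, so I'm handing in.

Run:
```python
from bench import env
print(env.finish_job(), env.sense()["time_s"])
```

```text
the job is handed in; nothing more can be done
the job is handed in; nothing more can be done
```

The job is handed in. The filter cup is in the notch, the ram is down on the disc, and the wheel was turned until it went solid. It took about 19 s of the 72 s allowed.

- **Cup:** I slid it in by its handle until it met the jaws. At contact the push was about 7 N with almost no sideways force, which fits both jaws touching. The handle tip later measured within about 2 mm of where it should be.
- **Wheel:** I turned it in three pushes. Sliding the disc took 5–7 N, then the force jumped to 11–12 N and the wheel stopped moving. I stopped there, below the 20 N limit.
- **Final state:** After I let go, both fixed cameras showed the wheel holding at about 150° (2.6 rad), inside the expected 2.25–2.85 range. The foot was down inside the cup, the handle had not shifted, and the robot was clear of everything.

**Weaker checks:**
- The side camera reads positions near the press about 5–10 mm off from the others. I relied on the scene and wrist cameras and on feel instead, and used the side camera mainly for wheel angles.
- I could not see the disc's ledge, so "home" rests on the wheel going solid.
- My last views showed the canister and brush in place. I did not check the plate and whisk again at the end, but the arm never went near them.

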